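# Open the large specimen box on the forensic bench

### The job

Open the larger of the two grey specimen boxes: raise its white lid by the upright grip so that it clears the low lip at the box's open end, slide it all the way out of its side grooves over that lip, then lower it into the empty steel tray and let go so that it lies flat on the tray's floor, grip upwards. Leave the lid of the smaller box where it is.

Things in the scene. Friction and masses are not known exactly. Their poses are not given: they have to be found in the camera images.
- large_lid_grip (a point): Point on the large box's loose white lid (0.12 kg): a plate 130 (x) x 92 (y) x 5 mm with an upright grip 14 (x) x 50 (y) x 38 mm high on top, 30 mm from the plate's centre towards -x. The point is mid-grip, 14 mm below its top, 29 mm above the plate's underside. z up; +x runs from the grip towards the plate's centre and the box's shut end; slides out to -x. Pinch the grip along x.
- large_box: Larger grey box 145 (x) x 110 x 60 mm, fixed; origin: centre of underside, z up. Its -x end, roughly facing the robot, is a lip 42 mm high; +x end shut. The lid rests on rails 36 mm up, under top rails (underside 56 mm up, 80 mm apart) along the whole length: it can rise 15 mm; the lip needs 6, so raise about 10 level, pull to -x. 4 mm play each side. Free of the grooves after 140 mm.
- tray: Empty stainless tray, fixed, outside 260 (x) x 200 (y) mm, floor 3 mm thick, rim 14 mm high and 4 mm thick; origin at the centre of its underside, z up.
- small_lid_grip (a point): Point on the grip of the smaller box's lid, to be left alone: grip 14 x 30 x 38 mm on a plate 90 x 62 x 5 mm, same make and axes, 14 mm below the grip's top. Its box is 105 x 80 x 60 mm. Either box may stand on the left or the right of the tray.
Not all that is in view belongs to the job. What is shaped like the part that bears large_lid_grip but purple is not meant.

How it is judged:
On the way, in this order (a step that is already met when the one before it is completed fails the run):
1. the large lid's grip end is raised (grip at least 4 mm up) while the lid is still in the box (z of large_lid_grip in the frame of large_box above 0.069 m and x of large_lid_grip in the frame of large_box above -0.06 m), for 0.05 s.
2. the lid is slid out over the lip, by more than 110 mm, along the grooves (x of large_lid_grip in the frame of large_box below -0.14 m and y of large_lid_grip in the frame of large_box between -0.05 and 0.05 m), for 0.05 s.
3. the lid is lowered into the tray while still held, to within about 25 mm of its floor (x of large_lid_grip in the frame of tray between -0.125 and 0.125 m and y of large_lid_grip in the frame of tray between -0.095 and 0.095 m and z of large_lid_grip in the frame of tray below 0.057 m and contact force between the fingers and large_lid above 0.5 N), for 0.05 s.
At the end, for the whole second after the job is handed in: The large box's lid lies released and at rest, flat (within about 7 degrees) and grip upwards on the tray's floor (within 6 mm), inside its rim, and the small box's lid is within 15 mm of where it was (x of large_lid_grip in the frame of tray between -0.125 and 0.125 m and y of large_lid_grip in the frame of tray between -0.095 and 0.095 m and z of large_lid_grip in the frame of tray below 0.038 m and angle between large_lid_grip's own z axis and vertical below 0.12 rad and linear speed of large_lid below 0.02 m/s and contact force between the fingers and large_lid below 0.1 N and distance of small_lid_grip from where it was at the start of the episode below 0.015 m); the robot touches nothing.
It fails at once if the smaller box's lid is moved by more than 15 mm (distance of small_lid_grip from where it was at the start of the episode above 0.015 m).
It also fails if it takes over 48 s, if anything falls off the work surface, if the arm or the gripper's body presses on something with over 40 N, if the wrist force passes 120 N, or if a joint passes its speed limit or range.

### The arm

A 6-joint arm with a two-finger parallel gripper is mounted at the origin on the work surface. World frame = base frame: x ahead of the robot, y to its left, z up, the work surface at z = 0. Lengths are in m, angles in rad, forces in N, time in s.
With the tool pointing down it reaches from about 0.325 to 0.85 m from the base axis. Payload 15.5 kg.
Tool frame: the origin (TCP) lies at the very end of the fingers, on their centre line; the grasp point (between the pads) lies 19 mm behind it; y points along the fingers, z is the direction in which the jaws open and shut, and the axes are right-handed (so a half turn about y gives the same grasp; the last joint's range is limited). The gripper opens to 91 mm and grips with 3 to 60 N. Pads are 32 mm wide; open, the fingers measure 118 mm over their backs; the gripper's body (76 mm by 178 mm) begins 60 mm behind the grasp point.
Start: joints at [1.016, 0.494, 1.345, -0, 1.302, -0.096], TCP at [0.277, 0.56, 0.214] pointing down, gripper open.
Joint ranges: [-2.91, 2.91], [-0.82, 2.16], [0.22, 2.67], [-1.22, 4.37], [0.12, 2.79], [-3.08, 3.08]. Speed limits (rad/s): [1.89, 1.89, 2.57, 3.01, 3.01, 3.01].

### API

Orientations are given as a rotation vector (axis times angle).
In Python, from cell import get_obs, cams, ctrl gives the robot as it stands. The module is installed in compiled form; this text tells all that it offers.
- The arm moves only by the tool apply_moves, never from a script. Its argument "deltas" is one flat list of numbers, 4 for each row, row after row: the shift along the tool's x, y, z in units of 40 mm (1.0 is 40 mm), then the turn about the tool's y in degrees. A call has 1 to 12 rows; each row is the pose to reach, as a shift and turn from the pose measured when the call began, along the tool's axes at that moment; what a row does not reach only later rows make up. A row lasts 1/10 s, in which the tool goes at most 50 mm and 8.59 degrees, less where a joint would pass 70% of its speed; a pose out of reach is approached as far as the arm can. A call with a gripper value outside its range is refused whole. "grip" is the closure, from -1 (fully open) to 1 (shut), so that 0 is half open, set as the call begins (left out, the last holds). The fingers move at their own pace and stop on an object; "squeeze" is the grip in N (left out, the last holds). Time passes only in rows, so rows that repeat a pose let the fingers close. It gives the time, the measured TCP pose, the force and the opening at its end, in the units of the state.
- get_obs(): the state, without advancing time (a new reading comes with each control period).
- cams.read_camera(name): name is "scene" or "top" or "wrist"; returns a dict with "image" (400x640x3 uint8, red, green, blue), "depth" (400x640 float32, m along the optical axis (not along the pixel's ray), 0 where there is no reading), "intrinsics" (3x3 intrinsics, pixels), "world_to_cam" (4x4, takes a point from world to camera coordinates). Camera axes: x right, y down, z forward; pixel columns grow to the right and rows downward; lengths in m; the calibration is good to about 2 mm. A picture is of the moment at which its call begins.
- ctrl.finish_job(): hands the job in, once; it reports no verdict.
The state is a dict: "time_s": time; "joints": joint angles; "joint_vel": joint speeds; "effort": joint torques, N m; "tcp_pos": TCP position; "ee_rot": TCP orientation; "force": force on the tool from outside, world axes, zero at the start; "moment": the same for the moment, N m; "grip_width": finger opening in m.
Only numpy, scipy, OpenCV 4.12 (cv2) and the standard library are available. Lean on these libraries where they do the work, as an engineer would, in place of code of your own. Each camera call takes 0.05 s, during which the arm holds its last target. There are 200 camera calls.

## Working session

There is one attempt and no reset: what is moved stays moved. The work goes in short steps, Python scripts to look and compute and a tool call to move; the robot and the scene stay as the last step left them, time stands still between calls to the robot, and variables do not carry over. Pictures are saved under pics/ and viewed, about 8 in all and at most 12, crops included, and the job is handed in when it is done.

Besides the shell and the picture viewer there is one more tool, called after "Emit:" in YAML: its name, and indented under it one key for each argument. apply_moves: Moves the arm, as the interface text tells. Its arguments: {"type":"object","properties":{"deltas":{"type":"array","items":{"type":"number"}},"grip":{"type":"number"},"squeeze":{"type":"number"}},"required":["deltas"]}

```bash
mkdir -p pics; cat > h.py <<'E'
import numpy as np, cv2
from cell import get_obs, cams, ctrl
def grab(n):
    c=cams.read_camera(n); c['image']=np.array(c['image']); return c
def save(im,n): cv2.imwrite('pics/'+n,cv2.cvtColor(np.ascontiguousarray(im),cv2.COLOR_RGB2BGR))
def plane(c,uv,z):
    uv=np.atleast_2d(uv).astype(float);T=c['world_to_cam'];R=T[:3,:3];o=-R.T@T[:3,3]
    d=np.c_[uv,np.ones(len(uv))]@np.linalg.inv(c['intrinsics']).T@R
    return o+d*((z-o[2])/d[:,2])[:,None]
def cloud(c):
    h,w=c['depth'].shape;u,v=np.meshgrid(np.arange(w),np.arange(h));d=c['depth']
    p=np.stack([u,v,np.ones_like(u)],-1)@np.linalg.inv(c['intrinsics']).T*d[...,None]
    T=c['world_to_cam'];P=(p-T[:3,3])@T[:3,:3];P[d==0]=np.nan;return P
E
python3 - <<'E'
from h import *
for n in('scene','top'):
    c=grab(n);save(c['image'],n+'0.png');np.savez('/tmp/'+n,**c)
o=get_obs();print(o['tcp_pos'],o['ee_rot'],o['grip_width'],o['time_s'])
E
```

```text
[0.27659706 0.56006205 0.21338919] [-1.5417981   0.36003759 -0.35952462] 0.09114003861831152 0.1
```

View pics/top0.png

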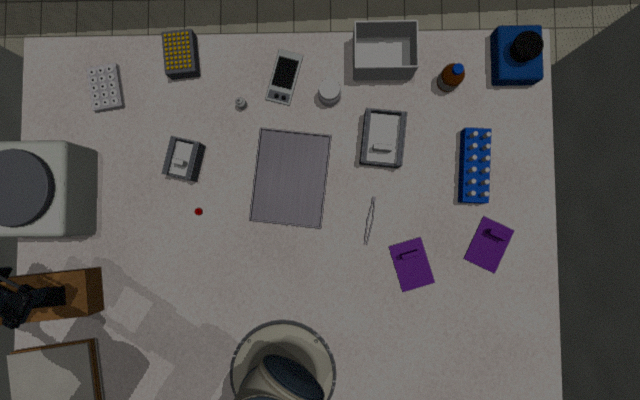

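View pics/scene0.png

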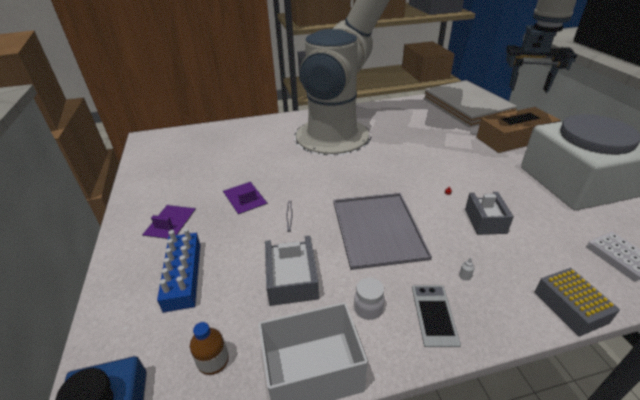

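The top view shows the large box at about (383,138) with its grip at (382,148). The small box is at (183,158) and the tray at (290,178). The two purple look-alikes at (411,264) and (489,244) are decoys. The large grey box carries the bigger white lid, so it fits the description. Next I measure, with a crop to confirm.

```bash
python3 - <<'E'
from h import *
c=dict(np.load('/tmp/top.npz'));im=c['image'];P=cloud(c)
save(cv2.resize(im[95:240,150:420],None,fx=2.9,fy=2.9,interpolation=cv2.INTER_CUBIC),'crop1.png')
T=c['world_to_cam'];print('cam',-T[:3,:3].T@T[:3,3], c['intrinsics'][0,0])
def rect(n,m,z=None):
    p=P[...,:2][m] if z is None else plane(c,np.argwhere(m)[:,::-1],z)[:,:2]
    (x,y),(w,h),a=cv2.minAreaRect(p.astype(np.float32));print(n,m.sum(),'c',round(x,4),round(y,4),'wh',round(w,4),round(h,4),'a',round(a,2),'z',np.nanmedian(P[...,2][m]))
def comp(m,u0,v0,u1,v1):
    k=np.zeros(m.shape,bool);k[v0:v1,u0:u1]=m[v0:v1,u0:u1];n,l,s,_=cv2.connectedComponentsWithStats(k.astype(np.uint8));return l==1+np.argmax(s[1:,4])
Z=P[...,2]
for n,b in(('L',(350,100,416,176)),('S',(155,130,212,188))):
    rect(n+' box',comp(Z>.02,*b)); rect(n+' rail',comp((Z>.05)&(Z<.066),*b)); rect(n+' grip',comp((Z>.07),*b)); rect(n+' plate',comp((im.min(2)>165)&(Z>.03)&(Z<.05),*b))
rect('tray',comp((Z>.001)&(im.max(2)<175),240,120,340,235)); 
g=cv2.cvtColor(im,cv2.COLOR_RGB2GRAY)
for u,v in((383,138),(382,148),(382,165),(290,178),(300,90)):print(u,v,P[v,u],im[v,u])
E
```

```text
cam [ 0.41925667 -0.13564312  1.15951406] 418.437266158907
L box 2368 c 0.6382 -0.2763 wh 0.1104 0.1458 a 83.73 z 0.043393930677620665
L rail 717 c 0.6386 -0.2763 wh 0.1103 0.1449 a 83.79 z 0.06048294982657542
L grip 115 c 0.6081 -0.2711 wh 0.0498 0.0149 a 84.02 z 0.07945838482248094Traceback (most recent call last):
  File "<stdin>", line 12, in <module>
  File "<stdin>", line 9, in comp
    return _wrapfunc(a, 'argmax', axis=axis, out=out, **kwds)
    return bound(*args, **kwds)
ValueError: attempt to get argmax of an empty sequence
```

View pics/crop1.png

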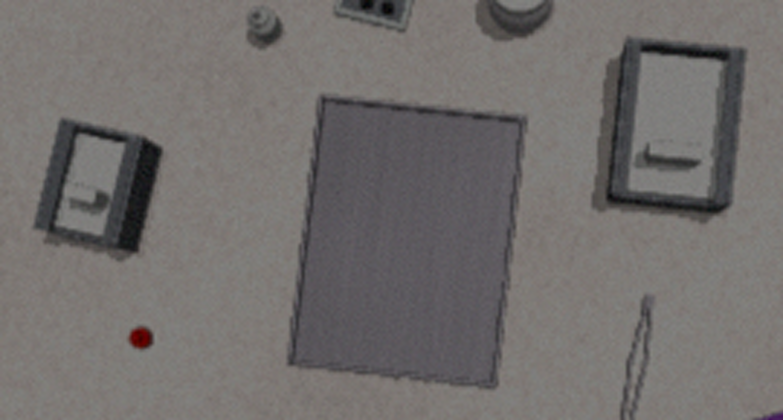

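The crop confirms it: the large box is on the right and its rim, grip and height match the given sizes (110×145 mm, grip 50×15 mm, top at 0.079 m). Now I measure the tray and work out the moves.

```bash
cat >> h.py <<'E'
from scipy.spatial.transform import Rotation as Ro
def move(pos,yaw=None,o=None):
    "tool-axis shift (units of 40 mm) and turn about tool y (deg) to TCP pos, jaw axis at yaw (deg, mod 180)"
    o=o or get_obs();R=Ro.from_rotvec(o['ee_rot']).as_matrix();p=np.array(o['tcp_pos'])
    d=R.T@(np.array(pos)-p)/.04;cur=np.degrees(np.arctan2(R[1,2],R[0,2]))
    # turning +about tool y (down) reduces the world yaw
    t=None if yaw is None else (cur-yaw+90)%180-90
    print('t',o['time_s'],'tcp',p.round(4),'tilt',R[:,1].round(3),'yaw',cur.round(2),'w',round(float(o['grip_width']),4),'F',np.round(o['force'],1),'j1,j6',o['joints'][0],o['joints'][5])
    print('shift',d.round(3),'turn',t);return d,t
E
python3 - <<'E'
from h import *
c=dict(np.load('/tmp/top.npz'));im=c['image'].astype(int);P=cloud(c)
g=im.mean(2);m=np.zeros(g.shape,np.uint8);m[122:235,245:338]=(cv2.GaussianBlur(g.astype(np.float32),(3,3),0)<118)[122:235,245:338]
print('grey tray/table',g[178,290],g[178,235],g[178,345])
cs=max(cv2.findContours(m,0,1)[0],key=cv2.contourArea)[:,0]
(x,y),(w,h),a=cv2.minAreaRect(plane(c,cs,.010)[:,:2].astype(np.float32));print('tray',x,y,w,h,a)
print(np.nanmedian(P[170:186,280:300,2]))
m2=(P[...,2]>.07);m2[:,:155]=0;m2[:,212:]=0;m2[:130]=0;m2[188:]=0
print('small z max',np.nanmax(P[130:188,155:212,2]))
move([.6081,-.2711,.13],-6.2)
E
```

```text
grey tray/table 90.66666666666667 120.33333333333333 121.66666666666667
tray 0.5244321823120117 -0.022031351923942566 0.20862579345703125 0.29384052753448486 83.38091278076172
0.003321693210435695
small z max 0.08372394501624975
t 0.1 tcp [0.2766 0.5601 0.2134] tilt [-0.001 -0.001 -1.   ] yaw 63.72 w 0.0911 F [0.  0.1 0. ] j1,j6 1.0165297748009894 -0.09550711748783751
shift [ 16.632   2.101 -14.958] turn 69.91569652360693
```

Emit:
apply_moves:
  deltas: [0.5,0,-0.45,2,1.2,0,-1.05,5,2,0,-1.8,8.5,2.8,0,-2.5,12,3.6,0,-3.2,15.5,4.4,0,-3.9,19,5.2,0,-4.6,22.5,6,0,-5.3,26,6.8,0,-6,29.5,7.6,0,-6.8,32.5,8.2,0,-7.4,35,8.4,0,-7.5,36]
  grip: -0.2

```text
time_s: 1.3
tcp_pos: [0.4455, 0.1395, 0.2136]
ee_rot: [-1.4, 0.85, -0.85]
force: [0.0, 1.5, 1.4]
grip_width: 0.0545
```

```bash
python3 - <<'E'
from h import *
c=dict(np.load('/tmp/top.npz'));im=c['image'].astype(np.float32);g=cv2.GaussianBlur(im.mean(2),(3,3),0)
m=np.zeros(g.shape,np.uint8);m[122:235,245:338]=(g<105)[122:235,245:338]
m=cv2.morphologyEx(m,cv2.MORPH_OPEN,np.ones((5,5)))
cs=max(cv2.findContours(m,0,1)[0],key=cv2.contourArea)[:,0]
print('tray',cv2.minAreaRect(plane(c,cs,.010)[:,:2].astype(np.float32)))
move([.6081,-.2711,.13],-6.2)
E
```

```text
tray ((0.5345982909202576, -0.023074917495250702), (0.20282073318958282, 0.26487451791763306), 83.3740005493164)
t 1.3 tcp [0.4455 0.1395 0.2136] tilt [-0.001 -0.002 -1.   ] yaw 27.46 w 0.0545 F [0.  1.5 1.4] j1,j6 0.1764439564807344 -0.30219581898761827
shift [10.981  2.102 -1.124] turn 33.65836169086839
```

Emit:
apply_moves:
  deltas: [0.6,0,-0.06,2,1.6,0,-0.16,5,2.7,0,-0.28,8.5,3.8,0,-0.4,12,4.9,0,-0.5,15.5,6,0,-0.6,19,7.1,0,-0.7,22.5,8.2,0,-0.84,26,9.2,0,-0.95,29.5,10.2,0,-1.05,32.5,10.8,0,-1.1,33.7,10.98,0,-1.12,33.7]

```text
time_s: 2.5
tcp_pos: [0.609, -0.2726, 0.2133]
ee_rot: [-1.157, 1.29, -1.291]
force: [0.5, 1.0, 0.2]
grip_width: 0.0548
```

```bash
python3 - <<'E'
from h import *
c=grab('wrist');P=cloud(c);m=(P[...,2]>.07)&(P[...,2]<.09)&(np.hypot(P[...,0]-.608,P[...,1]+.271)<.05)
p=P[m][:,:2].astype(np.float32);print(m.sum(),cv2.minAreaRect(p),np.median(P[m][:,2]))
save(c['image'],'wrist1.png')
move([.6081,-.2711,.05],-6.2)
E
```

```text
515 ((0.6072739958763123, -0.2698276937007904), (0.049162738025188446, 0.012750929221510887), 83.43303680419922) 0.07925770540534617
t 2.55 tcp [ 0.6088 -0.2722  0.2134] tilt [-0.001 -0.001 -1.   ] yaw -6.28 w 0.0546 F [-1.3 -0.3  0.4] j1,j6 -0.5089545832540516 -0.39899729158948766
shift [-0.032  4.084 -0.017] turn -0.07713941742207453
```

View pics/wrist1.png

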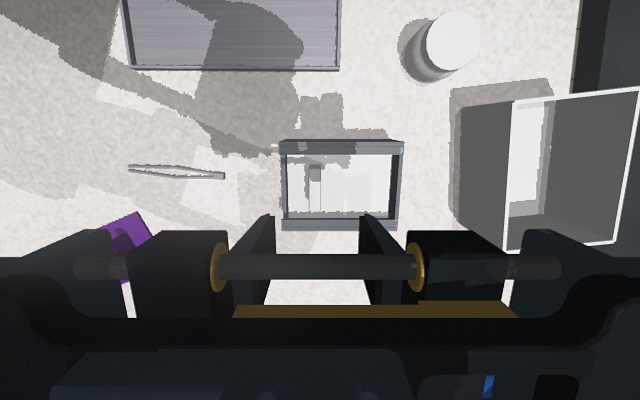

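The wrist view shows the grip at (315,173), lined up between the fingers. It agrees with the top view within 1.5 mm, so I descend.

Emit:
apply_moves:
  deltas: [-0.04,0.5,-0.02,0,-0.04,1.2,-0.03,0,-0.04,1.9,-0.03,0,-0.04,2.6,-0.03,0,-0.04,3.2,-0.03,0,-0.04,3.6,-0.03,0,-0.04,3.85,-0.03,0,-0.04,4.0,-0.03,0,-0.04,4.08,-0.03,0,-0.04,4.08,-0.03,0,-0.04,4.08,-0.03,0]

```text
time_s: 3.65
tcp_pos: [0.608, -0.2708, 0.0508]
ee_rot: [-1.157, 1.289, -1.291]
force: [-0.1, 0.9, 0.1]
grip_width: 0.0548
```

Emit:
apply_moves:
  deltas: [0,0,0,0,0,0,0,0,0,0,0,0,0,0,0,0,0,0,0,0,0,0,0,0,0,0,0,0,0,0,0,0]
  grip: 1
  squeeze: 25

```text
time_s: 4.45
tcp_pos: [0.6079, -0.2708, 0.0508]
ee_rot: [-1.157, 1.289, -1.291]
force: [-0.9, 0.5, 1.6]
grip_width: 0.014
```

```bash
python3 - <<'E'
from h import *
move([.6077,-.2705,.06],-6.2)
E
```

```text
t 4.45 tcp [ 0.6079 -0.2708  0.0508] tilt [-0.001 -0.002 -1.   ] yaw -6.27 w 0.014 F [-0.9  0.5  1.6] j1,j6 -0.5077647649384688 -0.39718991796650754
shift [-0.006 -0.229 -0.005] turn -0.07151838941311439
```

Emit:
apply_moves:
  deltas: [0,-0.08,0,0,0,-0.16,0,0,0,-0.25,0,0,0.03,-0.25,0,0,0.05,-0.25,0,0,0.05,-0.25,0,0,0.05,-0.25,0,0]
  squeeze: 40

```text
time_s: 5.15
tcp_pos: [0.6076, -0.2728, 0.0607]
ee_rot: [-1.157, 1.289, -1.29]
force: [-0.5, 0.5, -1.5]
grip_width: 0.0136
```

```bash
python3 - <<'E'
from h import *
move([.6079,-.2728,.0608],-6.2)
for n in('scene','wrist'):
    c=grab(n);save(c['image'],n+'2.png')
    P=cloud(c);e=np.array([.994,-.108]);f=np.array([.108,.994]);q=P[...,:2]-[.6384,-.2763];x=q@e;y=q@f
    for x0 in(.0,.02,.04,.055):
        m=(abs(x-x0)<.008)&(abs(y)<.03)&(P[...,2]>.035)&(P[...,2]<.06);print(n,x0,m.sum(),np.median(P[m][:,2]) if m.any() else None)
save(cv2.resize(cv2.imread('pics/scene2.png')[...,::-1][200:340,220:380],None,fx=4,fy=4,interpolation=2),'crop2.png')
E
```

```text
t 5.15 tcp [ 0.6076 -0.2728  0.0607] tilt [-0.001 -0.002 -1.   ] yaw -6.28 w 0.0136 F [-0.5  0.5 -1.5] j1,j6 -0.5105845833579531 -0.39996642025042123
shift [ 0.    -0.003  0.008] turn -0.07632162470649462
scene 0.0 137 0.05301545854829925
scene 0.02 149 0.05316046433986035
scene 0.04 156 0.05292835803235674
scene 0.055 116 0.05337986572983207
wrist 0.0 907 0.051207535418828665
wrist 0.02 910 0.0511816309131036
wrist 0.04 1073 0.05118983168783992
wrist 0.055 1404 0.051170703490649935
```

View pics/crop2.png

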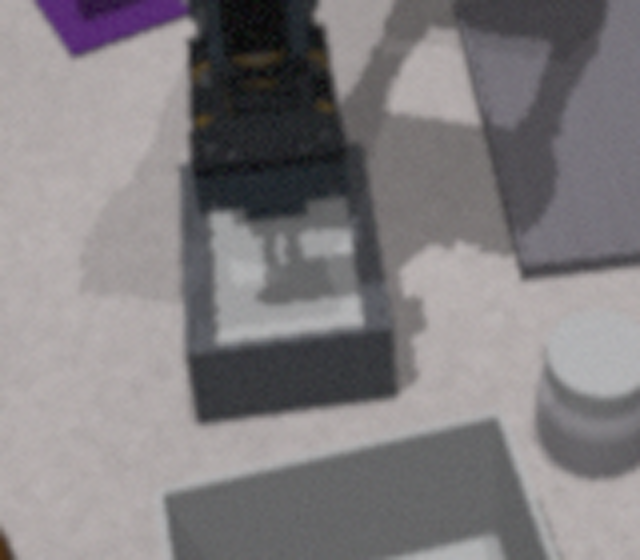

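The lid hangs level in the grooves: its plate top is at 0.051 m along its whole length, 10 mm up. Next I pull it out.

Emit:
apply_moves:
  deltas: [0,0,-0.15,0,0,0,-0.35,0,0,0,-0.55,0,0,0,-0.75,0,0,0,-0.95,0,0,0,-1.15,0,0,0,-1.35,0,0,0,-1.55,0,0,0,-1.75,0,0,0,-1.9,0,0,0,-2,0,0,0,-2,0]

```text
time_s: 6.45
tcp_pos: [0.5276, -0.264, 0.0608]
ee_rot: [-1.157, 1.289, -1.29]
force: [0.2, -0.5, -2.0]
grip_width: 0.0135
```

```bash
python3 - <<'E'
from h import *
g=np.array([.6076,-.2728])-.160*np.array([np.cos(np.radians(6.25)),-np.sin(np.radians(6.25))])
move([*g,.0607],-6.2)
E
```

```text
t 6.45 tcp [ 0.5276 -0.264   0.0608] tilt [-0.001 -0.002 -1.   ] yaw -6.29 w 0.0135 F [ 0.2 -0.5 -2. ] j1,j6 -0.5639542536357092 -0.4528757653830304
shift [ 0.003  0.004 -1.989] turn -0.08614084819578238
```

Emit:
apply_moves:
  deltas: [0,0,-0.15,0,0,0,-0.35,0,0,0,-0.6,0,0,0,-0.85,0,0,0,-1.1,0,0,0,-1.35,0,0,0,-1.6,0,0,0,-1.8,0,0,0,-1.95,0,0,0,-2.05,0,0,0,-2.1,0,0,0,-2.1,0]

```text
time_s: 7.65
tcp_pos: [0.4441, -0.2548, 0.0609]
ee_rot: [-1.157, 1.289, -1.291]
force: [0.1, 0.1, -1.0]
grip_width: 0.014
```

Emit:
apply_moves:
  deltas: [0,-0.2,0,0,0,-0.5,0,0,0,-0.9,0,0,0,-1.2,0,0,0,-1.3,0,0,0,-1.3,0,0]

```text
time_s: 8.25
tcp_pos: [0.4445, -0.2549, 0.1136]
ee_rot: [-1.157, 1.288, -1.292]
force: [0.2, -0.2, -1.9]
grip_width: 0.014
```

```bash
python3 - <<'E'
from h import *
a=np.radians(6.6);g=np.array([.5346,-.0231])-.030*np.array([np.cos(a),-np.sin(a)])
print(g);move([*g,.112],-6.6)
E
```

```text
[ 0.50479882 -0.01965189]
t 8.25 tcp [ 0.4445 -0.2549  0.1136] tilt [ 0.    -0.003 -1.   ] yaw -6.28 w 0.014 F [ 0.2 -0.2 -1.9] j1,j6 -0.6359647176422814 -0.5249503833891834
shift [-6.011  0.027  0.854] turn 0.3169351501975797
```

Emit:
apply_moves:
  deltas: [-0.25,0,0.03,0,-0.7,0,0.1,0,-1.3,0,0.2,0,-1.95,0,0.28,0,-2.6,0,0.37,0,-3.25,0,0.46,0,-3.9,0,0.55,0,-4.5,0,0.64,0.3,-5.1,0,0.72,0.3,-5.6,0,0.8,0.3,-5.9,0,0.84,0.3,-6.01,0,0.85,0.3]

```text
time_s: 9.45
tcp_pos: [0.5044, -0.0184, 0.1127]
ee_rot: [-1.155, 1.292, -1.294]
force: [0.3, -0.7, -1.6]
grip_width: 0.0139
```

```bash
python3 - <<'E'
from h import *
c=grab('wrist');save(c['image'],'wrist3.png');save(grab('scene')['image'],'scene3.png')
d,_=move([.5048,-.0197,.0178],-6.6)
E
```

```text
t 9.55 tcp [ 0.5044 -0.0194  0.1128] tilt [-0.    -0.002 -1.   ] yaw -6.54 w 0.0137 F [-0.6 -0.5 -2.2] j1,j6 -0.15504389618171277 -0.03895772152204327
shift [0.    2.376 0.01 ] turn 0.056332755866009165
```

View pics/scene3.png

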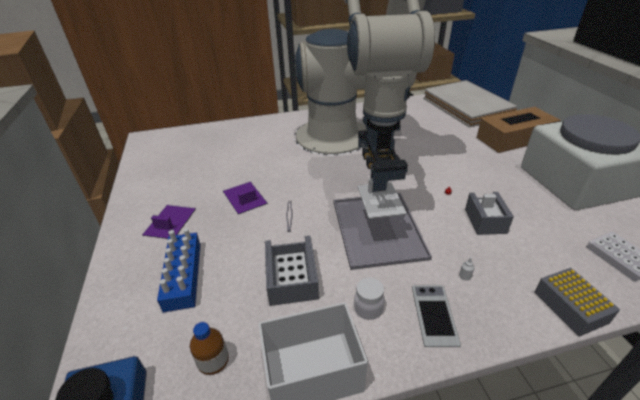

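The lid is out and held level above the tray at (380,200), and the large box is open. Now I lower it to just above the floor.

Emit:
apply_moves:
  deltas: [0,0.2,0,0,0,0.6,0,0,0,1.0,0,0,0,1.4,0,0,0,1.75,0,0,0,2.0,0,0,0,2.18,0,0,0,2.28,0,0,0,2.34,0,0,0,2.36,0,0,0,2.36,0,0,0,2.36,0,0]

```text
time_s: 10.75
tcp_pos: [0.5046, -0.0197, 0.0188]
ee_rot: [-1.155, 1.291, -1.295]
force: [0.2, -0.0, -1.6]
grip_width: 0.0139
```

```bash
python3 - <<'E'
from h import *
move([.5048,-.0197,.0178],-6.6)
E
```

```text
t 10.75 tcp [ 0.5046 -0.0197  0.0188] tilt [ 0.    -0.003 -1.   ] yaw -6.54 w 0.0139 F [ 0.2 -0.  -1.6] j1,j6 -0.15546200198206858 -0.03829414538589659
shift [0.001 0.024 0.005] turn 0.060121400738267994
```

It is about 1 mm above the floor, so I release and go up.

Emit:
apply_moves:
  deltas: [0,0,0,0,0,0,0,0,0,0,0,0,0,0,0,0,0,0,0,0,0,0,0,0]
  grip: -0.2

```text
time_s: 11.35
tcp_pos: [0.5046, -0.0196, 0.0188]
ee_rot: [-1.155, 1.291, -1.295]
force: [-0.4, 0.4, 0.1]
grip_width: 0.0543
```

Emit:
apply_moves:
  deltas: [0,-0.2,0,0,0,-0.5,0,0,0,-0.9,0,0,0,-1.4,0,0,0,-2,0,0,0,-2.6,0,0,0,-3.2,0,0,0,-3.7,0,0,0,-4,0,0,0,-4,0,0,0,-4,0,0]

```text
time_s: 12.45
tcp_pos: [0.5044, -0.0192, 0.1791]
ee_rot: [-1.154, 1.291, -1.295]
force: [-1.0, 0.5, -0.4]
grip_width: 0.0549
```

```bash
python3 - <<'E'
from h import *
move([.5048,-.0197,.0178],-6.6)
c=grab('wrist');save(c['image'],'wrist4.png');P=cloud(c)
q=P[...,:2]-[.5346,-.0231];a=np.radians(6.6);x=q@[np.cos(a),-np.sin(a)];y=q@[np.sin(a),np.cos(a)];Z=P[...,2]
m=(Z>.03)&(Z<.06)&(abs(x)<.12)&(abs(y)<.09);print('grip xy',np.median(x[m]),np.median(y[m]),'top z',np.median(Z[m]))
for X,Y in((-.01,0),(.02,.03),(.02,-.03),(.055,.03),(.055,-.03)):
    k=np.hypot(x-X,y-Y)<.008;print(X,Y,k.sum(),np.nanmedian(Z[k]) if k.any() else None)
E
```

```text
t 12.45 tcp [ 0.5044 -0.0192  0.1791] tilt [ 0.001 -0.003 -1.   ] yaw -6.54 w 0.0549 F [-1.   0.5 -0.4] j1,j6 -0.15461810582849222 -0.03924316581290446
shift [1.000e-03 4.032e+00 6.000e-03] turn 0.0643954903545989
grip xy -0.029929491740034883 0.0027497836769585283 top z 0.04619885180614818
-0.01 0 221 0.009319119181268477
0.02 0.03 4871 0.2931113636379193
0.02 -0.03 114 0.008359853013448592
0.055 0.03 129 0.008459825810496268
0.055 -0.03 115 0.008435969285993234
```

View pics/wrist4.png

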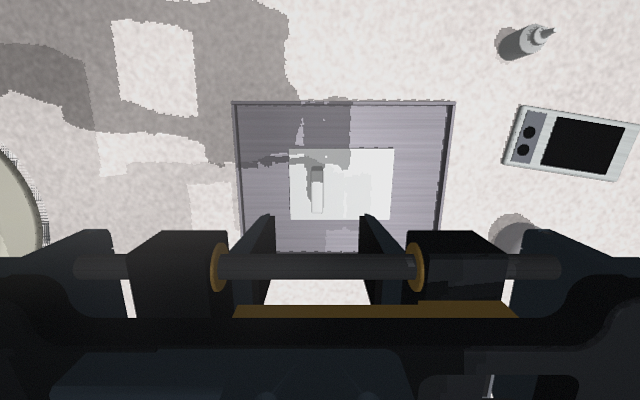

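The lid lies flat inside the tray, at about (340,185) in the picture. Its plate top is at 8 mm (3 + 5) and its grip top at 46 mm, and the gripper is clear above it. I hand the job in.

```bash
python3 -c "
from h import *
ctrl.finish_job()"
```

```text
the job is handed in; nothing more can be done
```

The large box's lid now lies released and flat in the steel tray, grip upwards, and the job was handed in at about 12.5 s of the 48 s allowed. I raised the lid 10 mm level, drew it about 164 mm out over the lip, carried it over the tray, lowered it to about 1 mm above the floor and let go.

**Lid in the tray:** the last wrist view and depth put the plate's top at 8.4 mm (8 mm expected) at three corner spots and 9.3 mm at one beside the grip. The grip's top is at 46 mm, as expected, and the grip sits 30 mm from the tray's centre towards -x. A fourth corner spot gave no valid reading because the gripper blocked the view.

**Gripper:** it stopped 0.16 m above the lid, open and touching nothing.

**Small box's lid:** I never approached it, and it looked in place in the scene picture taken while the large lid was held over the tray. I did not measure its position at the end.

**Measurements that disagreed:**
- My first tray mask gave a wrong size of 209 × 294 mm. I corrected it to 203 × 265 mm before using it.
- The top and wrist views differed by about 1.5 mm on the grip's position.

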